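# Open the long spice box past its stop lip

## Robot

A 6-joint arm with a two-finger parallel gripper is mounted at the origin on the work surface. World frame = base frame: x ahead of the robot, y to its left, z up, the work surface at z = 0. Lengths are in m, angles in degrees, forces in N, time in s.
With the tool pointing down it reaches from about 0.3 to 0.875 m from the base axis. Payload 4.2 kg.
Tool frame: the origin (TCP) lies on the centre line of the jaws, within the pads' length; the fingertips stand 22 mm ahead of it and the grasp point (between the pads) lies 3 mm ahead of it; z points along the fingers, y is the line along which they close (so a half turn about z gives the same grasp; the last joint's range is limited). The gripper opens to 85 mm and grips with 20 to 120 N. Pads are 22 mm wide; open, the fingers measure 114 mm over their backs; the gripper's body (76 mm by 85 mm) begins 54 mm behind the grasp point. The pads swing forward as they close: fully open they stand 13 mm farther back than shut.
Start: joints at [-64.515, 18.312, 89.639, -0, 72.044, -1.146], TCP at [0.258, -0.514, 0.253] pointing down, gripper open.
Joint ranges: [-177.97, 177.97], [-48.28, 115.42], [12.27, 149.76], [-77.06, 257.06], [2.81, 150.46], [-146.56, 146.56]. Speed limits (degrees/s): [147.25, 147.25, 180, 180, 180, 180].

## Interface

Orientations are given as a 3x3 rotation matrix whose columns are the frame's x, y, z axes.
In Python, from station import env gives the robot as it stands.
- The arm moves only by the tool play_rows, never from a script. Its arguments are lists of equal length, an entry for each row: "gripper": the opening, from -1 (shut) to 1 (fully open); "slide": the shift along the tool's x, y, z in mm, a list of three; "roll": the turn about the tool's z in rad. In form: {"gripper": [gripper, ...], "slide": [[tx, ty, tz], ...], "roll": [roll, ...]}. A call has 1 to 12 rows; each row shifts and turns the commanded pose from where the row before left it, along the tool's axes as they then stand; what a row does not reach is not made up. A row lasts 1/12 s, in which the tool goes at most 41.7 mm and 7.16 degrees, less where a joint would pass 70% of its speed; a pose out of reach is approached as far as the arm can. A call with a gripper value outside its range is refused whole. The fingers move at their own pace and stop on an object; "newtons" is the grip in N (left out, the last holds). Time passes only in rows, so rows that do not move let the fingers close. It gives the time, the measured TCP pose, the force, the opening and the grip force at its end, in the units of the state.
- env.state(): the state, without advancing time (a new reading comes with each control period).
- env.get_image(name): name is "scene" or "side" or "wrist"; returns a dict with "pixels" (420x560x3 uint8, red, green, blue), "depth" (420x560 float32, m along the optical axis (not along the pixel's ray), 0 where there is no reading), "K" (3x3 intrinsics, pixels), "rvec" (rotation vector, rad) and "tvec" (3), from world to camera coordinates, as OpenCV has them. Camera axes: x right, y down, z forward; pixel columns grow to the right and rows downward; lengths in m; the calibration is good to about 2 mm. A picture is of the moment at which its call begins.
- env.job_done(): hands the job in; it is judged then, once.
The state is a dict: "time": time; "joint_positions": joint angles; "dq": joint speeds; "tau": joint torques, N m; "position": TCP position; "tcp_rot": TCP orientation; "wrist_force": force on the tool from outside, world axes, zero at the start; "torque": the same for the moment, N m; "finger_gap": finger opening in m; "grip_force": force on a finger pad.
Only numpy, scipy, OpenCV 4.12 (cv2) and the standard library are available. Lean on these libraries where they do the work, as an engineer would, in place of code of your own. Each camera call takes 0.05 s, during which the arm holds its last target. There are 200 camera calls.

## Task

Open the long wooden spice box: lift the pull end of its sliding lid over the stop lip, slide the lid out lengthwise until it is clear of the grooves, and lay it gently, pull upwards, flat on the stone counter clear of the box. Leave the bowl and the tumbler where they stand.

Things in the scene. Friction and masses are not known exactly. Their poses are not given: they have to be found in the camera images.
- spice_box: Long teak box fixed on the counter (z = 0): 100 mm wide (x), 190 long (y). Origin: centre of underside. The lid lies on ledges at z 44 mm and slides out along the box's +y, over a stop lip 5 mm high at y 89 to 95. For y below 0, keeper strips hang 18 mm above the ledges (12 mm of play over the lid), tops at z 67; nothing above the front half. Counter empty 250 mm beyond the lip.
- lid: Loose lid of the long box, pale wood, 88 mm wide (x), 172 long (y), 6 thick, about 120 g; axes along the box's, 3 mm of play lengthwise at each end. Origin: centre of underside, z up. An upright dark wood pull stands on it at x 0, y +62 mm: 16 wide (x), 26 long (y), top 36 mm above the origin. A like, short box (110 mm, 80 high) stands 140 to 195 mm nearer to or farther from the robot.
- bowl: White ceramic bowl, bystander: 120 mm across the rim, 55 mm high; origin at the centre of its underside.
- tumbler: Small open steel tumbler, bystander: 68 mm across, 100 mm high; origin at the centre of its underside.

How it is judged (in metres and radians):
On the way:
1. the lid's pull end has passed over the stop lip while its rear end is still under the keeper strips (y of lid in the frame of spice_box between 0.02 and 0.08 m and z of lid in the frame of spice_box between 0.044 and 0.072 m and x of lid in the frame of spice_box between -0.012 and 0.012 m), for 0.05 s.
At the end, for the whole second after the job is handed in: The lid lies at rest on the counter, pull upwards, flat within 0.1 rad, its underside within 10 mm of the counter and its centre more than 90 mm from the box's centre (beside it, not on it) (height (world z) of lid between -0.01 and 0.01 m and angle between lid's own z axis and vertical below 0.1 rad and horizontal distance between lid and spice_box above 0.09 m and linear speed of lid below 0.02 m/s); the robot touches nothing.
It fails at once if the bowl is moved more than 30 mm (distance of bowl from where it was at the start of the episode above 0.03 m).
It fails at once if the tumbler is moved more than 30 mm (distance of tumbler from where it was at the start of the episode above 0.03 m).
It fails at once if the lid is dropped or flung (faster than 0.9 m/s) (linear speed of lid above 0.9 m/s).
It also fails if it takes over 38 s, if anything falls off the work surface, if the arm or the gripper's body presses on something with over 40 N, if the wrist force passes 120 N, or if a joint passes its speed limit or range.

## Working session

There is one attempt and no reset: what is moved stays moved. The work goes in short steps, Python scripts to look and compute and a tool call to move; the robot and the scene stay as the last step left them, time stands still between calls to the robot, and variables do not carry over. Pictures are saved under pics/ and viewed, at most 10 in all, crops included, and the job is handed in when it is done.

Besides the shell and the picture viewer there is one more tool, called after ">>>" as name(argument=value, ...), one argument or row to a line, values as JSON. play_rows: Moves the arm, as the interface text tells. Its arguments: {"type":"object","properties":{"gripper":{"type":"array","items":{"type":"number"}},"slide":{"type":"array","items":{"type":"array","items":{"type":"number"}}},"roll":{"type":"array","items":{"type":"number"}},"newtons":{"type":"number"}},"required":["gripper","slide","roll"]}

```bash
ls; mkdir -p pics
cat > h.py <<'E'
import numpy as np, cv2
from station import env
def grab(n):
    im=env.get_image(n); R=cv2.Rodrigues(np.array(im["rvec"],float))[0]; t=np.array(im["tvec"],float).ravel()
    return im,R,t
def cloud(n):
    im,R,t=grab(n); d=im["depth"]; K=im["K"]
    v,u=np.mgrid[:d.shape[0],:d.shape[1]]
    c=np.stack([(u-K[0,2])/K[0,0]*d,(v-K[1,2])/K[1,1]*d,d],-1)
    w=(c-t)@R; w[d==0]=np.nan
    return im,w
E
python3 - <<'E'
from h import *
for n in ["scene","side"]:
    im,w=cloud(n); cv2.imwrite(f"pics/{n}0.png",im["pixels"][:,:,::-1]); np.savez(f"{n}0.npz",p=im["pixels"],w=w)
s=env.state(); print(s["time"],s["position"],s["tcp_rot"],s["finger_gap"],s["wrist_force"])
E
```

```text
pics
0.1 [ 0.25757723 -0.51367898  0.25257816] [[ 8.93922006e-01  4.48222102e-01 -6.28330831e-04]
 [ 4.48222540e-01 -8.93920975e-01  1.35839230e-03]
 [ 4.71833416e-05 -1.49592881e-03 -9.99998880e-01]] 0.08517020230482543 [-0.90137071 -0.1639132   0.72180869]
```

View pics/scene0.png

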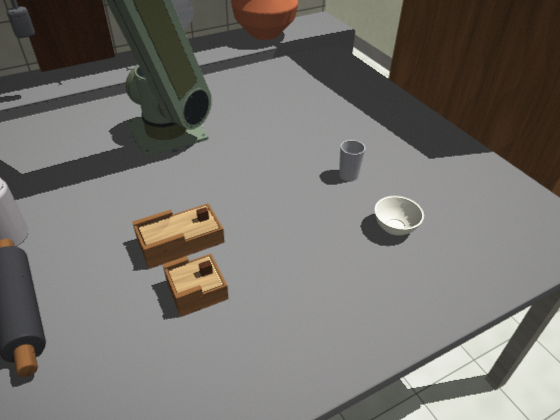

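View pics/side0.png

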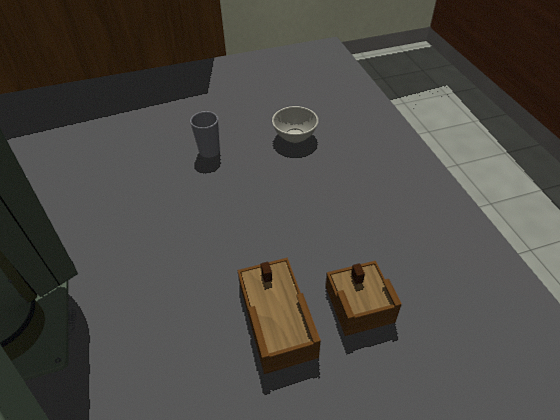

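The scene view shows the long box at about (180,235) with its dark pull at (203,214); the short box is at (197,283), the tumbler at (351,160) and the bowl at (398,217). In the side view the long box is at (278,313), with its pull at (266,271).

Run:
```python
from h import *
for n,c in [("scene",(235,180)),("side",(313,278))]:
    f=np.load(n+"0.npz"); w=f["w"]; p=f["p"]
    print(n,w[c])
    hsv=cv2.cvtColor(p,cv2.COLOR_RGB2HSV)
    C=w[c]; near=np.hypot(w[...,0]-C[0],w[...,1]-C[1])<.125
    for nm,lo,hi in [("lid",.046,.054),("pull",.076,.086),("strips",.062,.071),("all",.03,.09)]:
        m=near&(w[...,2]>lo)&(w[...,2]<hi)
        if nm=="lid": m&=(hsv[...,2]>130)
        if nm=="all": m=near&(w[...,2]>.03)&(w[...,2]<.075)
        n_,lab,st,ce=cv2.connectedComponentsWithStats(m.astype(np.uint8))
        for k in range(1,n_):
            if st[k,4]<15: continue
            P=w[lab==k]; r=cv2.minAreaRect((P[:,:2]*1000).astype(np.float32)); print(nm,st[k],np.round(r[0],1),np.round(r[1],1),round(r[2],1),P[:,2].mean().round(4))
    # other things
    m=(w[...,2]>.02)&(w[...,2]<.12)&(w[...,0]>.2)&(w[...,0]<1)&(abs(w[...,1])<.8)
    n_,lab,st,ce=cv2.connectedComponentsWithStats(m.astype(np.uint8))
    for k in range(1,n_):
        if st[k,4]>150:
            P=w[lab==k]; print("obj",ce[k].round(),P.min(0).round(3),P.max(0).round(3))
```

```text
scene [ 0.51815357 -0.13560692  0.06518695]
lid [ 139  206   84   39 1502] [ 476.6 -122.3] [179.1 102.4] 89.3 0.049
lid [169 254  49  30 572] [ 614.5 -142.6] [ 56.6 102.9] 0.8 0.0491
pull [196 207  12   8  53] [478.1 -65.3] [18.3 25.7] 15.1 0.079
pull [198 261  13   8  59] [ 635.2 -122.5] [14.  25.6] 6.5 0.0792
strips [133 210  39  16 179] [ 431.4 -174. ] [94.  17.6] 88.8 0.0655
strips [196 214  13   5  31] [479.7 -65.9] [25.6 15.4] 85.8 0.0667
strips [142 233  42  18 212] [ 519.5 -176.9] [94.2 21.1] 85.5 0.0656
strips [162 256  26  14 135] [ 590.7 -173.6] [54.8 15.6] 87.6 0.0656
all [ 133  206   91   55 2942] [ 476.6 -127.9] [191. 107.] 88.6 0.0508
all [162 254  56  30 912] [ 613.  -147.3] [109.8  58.7] 87.6 0.0522
obj [351. 157.] [0.419 0.349 0.02 ] [0.488 0.419 0.103]
obj [ 17. 297.] [ 0.252 -0.538  0.02 ] [ 0.694 -0.451  0.12 ]
obj [398. 213.] [0.622 0.311 0.02 ] [0.743 0.43  0.058]
obj [176. 231.] [ 0.422 -0.224  0.02 ] [ 0.532 -0.032  0.084]
obj [194. 281.] [ 0.582 -0.205  0.02 ] [ 0.69  -0.091  0.083]
side [ 0.47285577 -0.14409481  0.05259868]
lid [ 242  263   64   87 1875] [ 472.1 -124. ] [ 80.7 173. ] 3.1 0.0509
lid [260 318  17  35 238] [ 443.7 -175.5] [64.5 13.8] 88.7 0.0508
pull [260 261  12  15 114] [474.9 -62.8] [27.5 16. ] 88.7 0.0803
strips [263 275   9   5  21] [474.  -74.4] [ 3.  14.9] 80.8 0.0666
strips [337 290  14  30 195] [ 587.6 -170.5] [56.5 12.5] 86.6 0.0673
strips [248 293  73  66 906] [ 472.9 -173.6] [ 95.8 100.6] 89.0 0.0669
all [ 237  257   84  110 5607] [ 473.9 -125.5] [192.5 100.5] 88.7 0.0531
all [326 274  25  54 515] [ 589.  -145.1] [109.3  13.3] 87.4 0.0541
obj [294. 122.] [0.621 0.313 0.02 ] [0.739 0.433 0.06 ]
obj [205. 131.] [0.417 0.352 0.02 ] [0.484 0.423 0.106]
obj [278. 313.] [ 0.422 -0.223  0.02 ] [ 0.526 -0.029  0.084]
obj [362. 295.] [ 0.58  -0.204  0.02 ] [ 0.685 -0.088  0.083]
```

Run:
```python
from h import *
w=np.load("scene0.npz")["w"]
for s in [np.s_[180:245,0:24],np.s_[240:370,0:46]]:
    P=w[s].reshape(-1,3);P=P[P[:,2]>.02];print(np.nanmin(P,0),np.nanmax(P,0))
cv2.imwrite("pics/w0.png",env.get_image("wrist")["pixels"][:,:,::-1])
a=np.radians(-1.3);print(np.array([[-np.sin(a),np.cos(a)],[np.cos(a),np.sin(a)]])@np.array([476.3-257.6,-64+513.7]))
```

```text
[ 0.24205313 -0.50678807  0.02003604] [ 0.35574958 -0.45074834  0.16118324]
[ 0.30699407 -0.53788608  0.02003604] [ 0.69295169 -0.45902061  0.0828865 ]
[454.54597126 208.44121475]
```

>>> play_rows(
  gripper=[1,1,1,1,1,1,1,1,1],
  slide=[
    [0,0,-5],
    [0,0,-5],
    [0,0,-5],
    [0,0,-5],
    [0,0,-5],
    [0,0,-5],
    [0,0,-5],
    [0,0,0],
    [0,0,0],
  ],
  roll=[-0.1205,-0.1205,-0.1205,-0.1205,-0.1205,-0.1205,-0.1205,-0.1205,-0.12],
)

```text
time: 0.9
position: [0.2577, -0.514, 0.2884]
tcp_rot: [[0.016, 1.0, 0.0], [1.0, -0.016, -0.0], [-0.0, 0.0, -1.0]]
wrist_force: [-0.1, 0.5, -0.4]
finger_gap: 0.0861
grip_force: 0.0
```

>>> play_rows(
  gripper=[1,1,1,1,1,1,1,1,1,1,1,1],
  slide=[
    [20,9,0],
    [32,15,0],
    [36,17,0],
    [38,17,0],
    [38,17,0],
    [38,17,0],
    [38,17,0],
    [38,17,0],
    [38,17,0],
    [38,17,0],
    [38,17,0],
    [38,17,0],
  ],
  roll=[0,0,0,0,0,0,0,0,0,0,0,0],
)

```text
time: 1.9
position: [0.4614, -0.0864, 0.2883]
tcp_rot: [[0.022, 1.0, 0.0], [1.0, -0.022, -0.0], [-0.0, 0.0, -1.0]]
wrist_force: [0.6, -1.1, -0.2]
finger_gap: 0.0853
grip_force: 0.0
```

>>> play_rows(
  gripper=[1,1,1,1],
  slide=[
    [25,14,20],
    [0,0,20],
    [0,0,20],
    [0,0,0],
  ],
  roll=[0,0,0,0],
)

```text
time: 2.23
position: [0.4734, -0.0626, 0.2245]
tcp_rot: [[0.02, 1.0, -0.009], [1.0, -0.02, 0.001], [0.001, -0.009, -1.0]]
wrist_force: [-1.8, -0.1, -0.3]
finger_gap: 0.0851
grip_force: 0.0
```

Run:
```python
from h import *
im,w=cloud("wrist"); cv2.imwrite("pics/w1.png",im["pixels"][:,:,::-1])
s=env.state(); print(s["time"],s["position"],np.round(s["tcp_rot"],4))
x,y=w[...,0],w[...,1]
for nm,lo,hi in [("pull",.076,.086),("box",.03,.07)]:
    m=(w[...,2]>lo)&(w[...,2]<hi)&(x>.4)&(x<.55)&(y>-.24)&(y<0)
    P=w[m]
    if len(P)>20: print(nm,len(P),cv2.minAreaRect((P[:,:2]*1000).astype(np.float32)),P[:,2].mean())
```

```text
2.2833 [ 0.47442951 -0.06316965  0.22658497] [[ 2.120e-02  9.998e-01 -5.000e-03]
 [ 9.998e-01 -2.120e-02  7.000e-04]
 [ 5.000e-04 -5.000e-03 -1.000e+00]]
pull 500 ((477.6833801269531, -62.70764923095703), (25.811857223510742, 15.34360408782959), 88.71480560302734) 0.08081283423738907
box 16789 ((476.2929992675781, -126.429443359375), (190.72251892089844, 100.4805679321289), 88.71991729736328) 0.05318258068864051
```

View pics/w1.png

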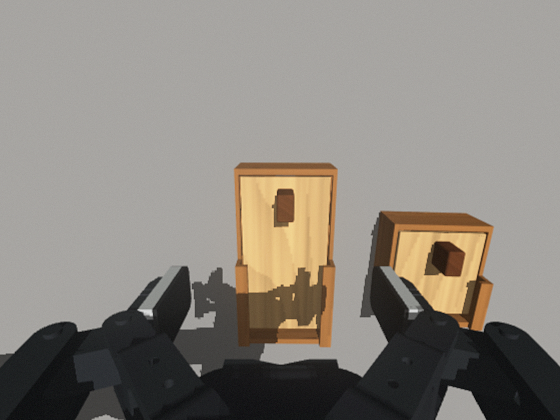

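The wrist view shows the long box at about (285,255) with its pull at (285,205), midway between the open fingers. It agrees with the earlier fit: yaw −1.3° and pull at (0.4775, −0.063). I'll descend onto it.

>>> play_rows(
  gripper=[1,1,1,1,1,1,1,1,1,1],
  slide=[
    [0,1.5,15],
    [0,0,25],
    [0,0,25],
    [0,0,25],
    [0,0,20],
    [0,0,15],
    [0,0,12],
    [0,0,8],
    [0,0,5],
    [0,0,0],
  ],
  roll=[0,0,0,0,0,0,0,0,0,0],
)

```text
time: 3.12
position: [0.4774, -0.0641, 0.0783]
tcp_rot: [[0.023, 1.0, -0.0], [1.0, -0.023, -0.0], [-0.0, -0.0, -1.0]]
wrist_force: [0.5, 0.3, 0.2]
finger_gap: 0.0856
grip_force: 0.0
```

>>> play_rows(
  gripper=[-0.4,-0.6,-1,-1,-1,-1,-1,-1],
  slide=[
    [0,0,0],
    [0,0,0],
    [0,0,0],
    [0,0,0],
    [0,0,0],
    [0,0,0],
    [0,0,0],
    [0,0,0],
  ],
  roll=[0,0,0,0,0,0,0,0],
  newtons=70,
)

```text
time: 3.78
position: [0.4775, -0.0637, 0.0788]
tcp_rot: [[0.022, 1.0, 0.001], [1.0, -0.022, -0.0], [-0.0, 0.001, -1.0]]
wrist_force: [-0.6, 0.4, 5.5]
finger_gap: 0.0145
grip_force: 69.1
```

>>> play_rows(
  gripper=[-1,-1,-1,-1,-1,-1],
  slide=[
    [0,0,-2],
    [0,0,-2],
    [0,0,-2],
    [0,0,-2],
    [0,0,0],
    [0,0,0],
  ],
  roll=[0,0,0,0,0,0],
)

```text
time: 4.28
position: [0.4772, -0.0637, 0.0864]
tcp_rot: [[0.022, 1.0, 0.0], [1.0, -0.022, -0.0], [-0.0, 0.0, -1.0]]
wrist_force: [-0.7, -0.2, -1.1]
finger_gap: 0.0144
grip_force: 68.3
```

```bash
cat > lid.py <<'E'
from h import *
import sys
s=env.state(); print(s["time"],s["position"],s["wrist_force"],s["finger_gap"],s["grip_force"])
p=s["position"]
for n in ["side","scene"]:
    im,w=cloud(n); hsv=cv2.cvtColor(im["pixels"],cv2.COLOR_RGB2HSV)
    cv2.imwrite(f"pics/{n}_{s['time']:.1f}.png",im["pixels"][:,:,::-1])
    cx,cy=p[0],p[1]-.062
    m=(hsv[...,2]>130)&(hsv[...,1]>50)&(abs(w[...,0]-cx)<.032)&(abs(w[...,1]-cy)<.09)&(w[...,2]<p[2]-.015)
    P=w[m]; 
    A=np.c_[P[:,0]-cx,P[:,1]-cy,np.ones(len(P))]
    k=np.ones(len(P),bool)
    for _ in range(4):
        q=np.linalg.lstsq(A[k],P[k,2],rcond=None)[0]; r=abs(A@q-P[:,2]); k=r<max(.003,2*np.median(r))
    print(n,k.sum(),"slopes x,y, top z at lid centre",q.round(4),"y range",P[k,1].min().round(4),P[k,1].max().round(4))
E
python3 lid.py
```

```text
4.2833 [ 0.47721884 -0.06374706  0.08635457] [-0.67386061 -0.16286683 -1.05020423] 0.014389379748894239 68.25846791267395
side 882 slopes x,y, top z at lid centre [-0.0028  0.0021  0.0583] y range -0.2111 -0.0383
scene 347 slopes x,y, top z at lid centre [ 0.0312 -0.0002  0.056 ] y range -0.2122 -0.0409
```

The lid has lifted level by about 8 mm. Next I'll slide it out.

>>> play_rows(
  gripper=[-1,-1,-1,-1,-1,-1,-1,-1],
  slide=[
    [3,0,0],
    [6,0,0],
    [8,0,0],
    [10,0,0],
    [10,0,0],
    [10,0,0],
    [8,0,0],
    [5,0,0],
  ],
  roll=[0,0,0,0,0,0,0,0],
)

```text
time: 5.05
position: [0.4785, -0.0024, 0.0863]
tcp_rot: [[0.021, 1.0, 0.0], [1.0, -0.021, 0.0], [0.0, 0.0, -1.0]]
wrist_force: [-0.8, 0.3, -1.5]
finger_gap: 0.0145
grip_force: 68.3
```

```bash
python3 lid.py
```

```text
5.05 [ 0.47852224 -0.00235806  0.08631731] [-0.84663177  0.25351567 -1.50868609] 0.014492525529742124 68.253253698349
side 759 slopes x,y, top z at lid centre [-0.0043  0.0025  0.0585] y range -0.1497 0.022
scene 385 slopes x,y, top z at lid centre [0.002  0.0011 0.0565] y range -0.1503 0.0193
```

>>> play_rows(
  gripper=[-1,-1,-1,-1,-1,-1,-1,-1,-1,-1,-1,-1],
  slide=[
    [6,0,0],
    [12,0,0],
    [16,0,0],
    [18,0,0],
    [20,0,0],
    [20,0,0],
    [20,0,0],
    [20,0,0],
    [16,0,0],
    [12,0,0],
    [6,0,0],
    [4,0,0],
  ],
  roll=[0,0,0,0,0,0,0,0,0,0,0,0],
)

```text
time: 6.15
position: [0.4823, 0.1667, 0.0862]
tcp_rot: [[0.021, 1.0, -0.0], [1.0, -0.021, -0.0], [-0.0, -0.0, -1.0]]
wrist_force: [0.1, -1.2, -1.7]
finger_gap: 0.0147
grip_force: 68.3
```

>>> play_rows(
  gripper=[-1,-1],
  slide=[
    [0,0,0],
    [0,0,0],
  ],
  roll=[0,0],
)

```text
time: 6.32
position: [0.4822, 0.1657, 0.0862]
tcp_rot: [[0.022, 1.0, -0.0], [1.0, -0.022, -0.0], [-0.0, -0.0, -1.0]]
wrist_force: [0.9, 0.1, -0.3]
finger_gap: 0.015
grip_force: 68.2
```

```bash
python3 lid.py; ls pics
```

```text
6.3167 [0.48216708 0.16570032 0.08620488] [ 0.86541261  0.116367   -0.27768023] 0.014982303311886902 68.2496166229248
side 537 slopes x,y, top z at lid centre [-0.0001  0.0014  0.0586] y range 0.0181 0.1902
scene 361 slopes x,y, top z at lid centre [-0.0048  0.0007  0.0565] y range 0.0157 0.1878
scene0.png
scene_4.3.png
scene_5.0.png
scene_6.3.png
side0.png
side_4.3.png
side_5.0.png
side_6.3.png
w0.png
w1.png
```

>>> play_rows(
  gripper=[-1,-1,-1,-1,-1,-1,-1,-1,-1,-1,-1,-1],
  slide=[
    [0,0,3],
    [0,0,6],
    [0,0,8],
    [0,0,8],
    [0,0,7],
    [0,0,6],
    [0,0,5],
    [0,0,3],
    [0,0,2],
    [0,0,1],
    [0,0,1],
    [0,0,0],
  ],
  roll=[0,0,0,0,0,0,0,0,0,0,0,0],
)

```text
time: 7.42
position: [0.4824, 0.1662, 0.0364]
tcp_rot: [[0.022, 1.0, 0.0], [1.0, -0.022, 0.0], [0.0, 0.0, -1.0]]
wrist_force: [-0.2, -0.2, -0.9]
finger_gap: 0.0146
grip_force: 68.2
```

>>> play_rows(
  gripper=[-1,-1,-1],
  slide=[
    [0,0,0.7],
    [0,0,0],
    [0,0,0],
  ],
  roll=[0,0,0],
)

```text
time: 7.67
position: [0.4824, 0.1662, 0.0358]
tcp_rot: [[0.022, 1.0, 0.0], [1.0, -0.022, 0.0], [0.0, 0.0, -1.0]]
wrist_force: [0.6, 0.6, -1.1]
finger_gap: 0.0143
grip_force: 68.2
```

>>> play_rows(
  gripper=[-1,-1,-1,-1],
  slide=[
    [0,0,0.6],
    [0,0,0.5],
    [0,0,0],
    [0,0,0],
  ],
  roll=[0,0,0,0],
)

```text
time: 8.0
position: [0.4824, 0.1662, 0.0348]
tcp_rot: [[0.022, 1.0, 0.0], [1.0, -0.022, 0.0], [0.0, 0.0, -1.0]]
wrist_force: [-0.7, -0.1, 3.5]
finger_gap: 0.0148
grip_force: 68.9
```

```bash
python3 lid.py
```

```text
8.0 [0.48240937 0.16624527 0.03482918] [-0.68275586 -0.07440045  3.46636236] 0.014762116337109228 68.86490106582642
side 507 slopes x,y, top z at lid centre [-0.0056  0.0004  0.0072] y range 0.0186 0.1921
scene 330 slopes x,y, top z at lid centre [0.0181 0.     0.0048] y range 0.0173 0.1896
```

Contact with the counter is felt at +3.5 N. I'll release and retreat.

>>> play_rows(
  gripper=[-0.5,-0.3,0,0.3,0.3,0.3],
  slide=[
    [0,0,0],
    [0,0,0],
    [0,0,0],
    [0,0,0],
    [0,0,0],
    [0,0,0],
  ],
  roll=[0,0,0,0,0,0],
)

```text
time: 8.6
position: [0.4822, 0.1662, 0.0344]
tcp_rot: [[0.022, 1.0, -0.0], [1.0, -0.022, -0.0], [-0.0, -0.0, -1.0]]
wrist_force: [0.2, -0.4, 0.1]
finger_gap: 0.0557
grip_force: 0.0
```

>>> play_rows(
  gripper=[0.3,0.3,0.3,0.3,0.3,0.3,0.3,0.3,0.3],
  slide=[
    [0,0,-5],
    [0,0,-15],
    [0,0,-20],
    [0,0,-25],
    [0,0,-25],
    [0,0,-25],
    [0,0,-15],
    [0,0,0],
    [0,0,0],
  ],
  roll=[0,0,0,0,0,0,0,0,0],
)

```text
time: 9.35
position: [0.4825, 0.1663, 0.1652]
tcp_rot: [[0.022, 1.0, 0.002], [1.0, -0.022, 0.001], [0.001, 0.002, -1.0]]
wrist_force: [0.2, -0.1, -1.4]
finger_gap: 0.0556
grip_force: 0.0
```

Run:
```python
from h import *
s=env.state(); print(s["position"],s["finger_gap"],s["wrist_force"])
im,w=cloud("side"); cv2.imwrite("pics/end.png",im["pixels"][:,:,::-1])
hsv=cv2.cvtColor(im["pixels"],cv2.COLOR_RGB2HSV)
m=(hsv[...,1]>50)&(w[...,1]>0)&(w[...,1]<.25)&(abs(w[...,0]-.48)<.07)&(w[...,2]<.015)&(hsv[...,2]>130)
P=w[m];print(cv2.minAreaRect((P[:,:2]*1000).astype(np.float32)),np.linalg.lstsq(np.c_[P[:,:2]-P[:,:2].mean(0),np.ones(len(P))],P[:,2],rcond=None)[0])
```

```text
[0.48246006 0.1662638  0.16521604] 0.05563831206103478 [ 0.23942334 -0.09813992 -1.37433274]
((479.3931579589844, 105.2840347290039), (173.1894989013672, 87.0707778930664), 88.5251693725586) [7.92163802e-05 1.02731983e-03 7.31869005e-03]
```

View pics/end.png

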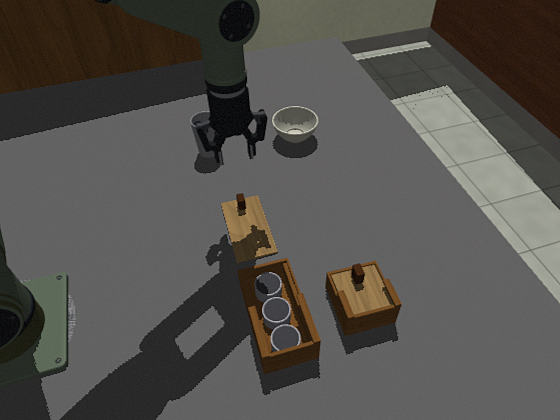

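The lid lies flat on the counter at (248,228), pull up at (241,202), clear of the open box at (278,313). The gripper is free above it, and the bowl (295,122) and tumbler (205,135) stand where they were.

```bash
python3 -c "
from station import env
print(env.job_done())"
```

```text
the job is handed in; nothing more can be done
None
```

The lid was lifted over the lip, slid clear of the grooves and laid flat, pull up, about 230 mm from the box's centre; the bowl and tumbler were left untouched, and the job was handed in at about 9.4 s (no verdict was returned).

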